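Find the open shim slot under a hob and wedge its front edge up

TASK

The front edge of the bench hob has sagged because one of the three shim slots under it has lost its pad. Hold the steel feeler by its handle and slide it into the slots to find the one it enters freely by at least half its strip (in the other two it jams just inside), draw it out and lay it back on the bench clear of the hob; then slide the wedge, thin end first, into that open slot and drive it in until it goes no further and holds the hob's front edge up. Leave the mug, the steel tub and the spoon where they are.

Things in the scene. Friction and masses are not known exactly. Their poses are not given: they have to be found in the camera images.
- hob: Low steel induction hob, black top, 300 mm wide (y), 280 deep (x), 65 high, base fixed to the bench. Origin on the bench under the middle of its front face; x points into the hob, y left along the front, z up. Three shim slots at bench level at y = +75, 0, -75 mm open to the front (-x), each 32 mm wide, 10 high, between two dark guide bars 9 mm high that stand 25 mm out of the front face.
- slot_left (a point): mouth of the slot at y = +75 mm: on the bench, in the plane of the hob's front face, middle of the slot's width; axes as the hob's. In two of the three slots a hidden pad 7.5 mm high, beginning 20 mm behind the front face, stops anything thicker than 2.5 mm; the third is free for 100 mm. Which one changes from run to run
- slot_middle (a point): the same point of the middle slot (y = 0)
- slot_right (a point): the same point of the slot at y = -75 mm
- sill (a point): middle of the lower edge of the hob's front face: 10 mm above the bench when sagged, 14.3 mm when raised to its firm stop. The hob's upper body is hinged at its rear, so that a wedge in the open slot raises this edge; it bears down on the wedge with about 2 to 3 N
- feeler: Feeler lying on the bench: flat steel strip 4 mm thick, 20 wide, with an upright black handle 50 mm long (x), 14 wide (y), 36 high on its rear end. Origin on the underside below the handle's centre; x along the strip, free end at x = 120 mm (95 mm of strip ahead of the handle), z up. 0.12 kg. Starts on the left or right, strip pointing roughly away from the robot
- feeler_tip (a point): middle of the free end of the feeler's strip
- wedge: Smooth waxed pale wooden wedge 26 mm wide: a ramp 75 mm long rising from 3 mm (thin end) to 16 mm, behind it an upright head 24 mm long (x), 26 wide (y), 30 high. Origin on the underside below the head's centre; x towards the thin end (x = 87 mm); the head's rear face is at x = -12 mm. About 0.1 kg. Starts on the side without the feeler, thin end roughly away from the robot
- wedge_tip (a point): middle of the wedge's thin end. In the open slot the ramp meets the hob's edge with the thin end about 40 mm in and comes to the firm stop about 65 mm in; in between it takes roughly 1 to 5 N to push, at the stop the force climbs steeply. It stays put when let go
- mug: blue mug, 80 mm across, 95 mm high, bystander; origin under its centre
- tub: open steel tub 176 x 108 x 65 mm, bystander; origin under its centre
- spoon: steel spoon lying on the bench, bystander
Mind the look-alikes: they are no part of the job. What is shaped like the feeler but pink or yellow is not meant.

How it is judged (in metres and radians):
On the way, in this order (a step that is already met when the one before it is completed fails the run):
1. the feeler's strip is slid at least 45 mm into the open slot (x of feeler_tip in the frame of hob above 0.045 m and y of feeler_tip in the frame of hob between -0.1 and 0.1 m and z of feeler_tip in the frame of hob between -0.005 and 0.01 m), for 0.2 s.
2. the feeler is drawn out of the slot again, its tip more than 20 mm clear of the hob's front face (or clear beside it) ((x of feeler_tip in the frame of hob below -0.02 m or y of feeler_tip in the frame of hob below -0.155 m or y of feeler_tip in the frame of hob above 0.155 m)), for 0.1 s.
At the end, for the whole second after the job is handed in: The wedge's thin end is at least 45 mm inside the open slot and holds the hob's front edge 2.5 mm or more above its sagged height (sill above 12.5 mm); the feeler lies flat on the bench, tip over 20 mm in front of the hob's front face or beside the hob; both released and at rest (height (world z) of sill above 0.0125 m and x of wedge_tip in the frame of hob above 0.045 m and y of wedge_tip in the frame of hob between -0.1 and 0.1 m and z of wedge_tip in the frame of hob between -0.005 and 0.01 m and (x of feeler_tip in the frame of hob below -0.02 m or y of feeler_tip in the frame of hob below -0.155 m or y of feeler_tip in the frame of hob above 0.155 m) and height (world z) of feeler below 0.006 m and angle between feeler's own z axis and vertical below 0.15 rad and linear speed of each of feeler, wedge below 0.01 m/s); the robot touches nothing.
It fails at once if the mug, tub or spoon is moved by more than 30 mm (distance of any of mug, tub, spoon from where it was at the start of the episode above 0.03 m).
It also fails if it takes over 72 s, if anything falls off the work surface, if the arm or the gripper's body presses on something with over 40 N, if the wrist force passes 120 N, or if a joint passes its speed limit or range.

ROBOT

A 6-joint arm with a two-finger parallel gripper is mounted at the origin on the work surface. World frame = base frame: x ahead of the robot, y to its left, z up, the work surface at z = 0. Lengths are in m, angles in degrees, forces in N, time in s.
With the tool pointing down it reaches from about 0.4 to 0.825 m from the base axis. Payload 7 kg.
Tool frame: the origin (TCP) lies at the very end of the fingers, on their centre line; the grasp point (between the pads) lies 19 mm behind it; z points along the fingers, y is the line along which they close (so a half turn about z gives the same grasp; the last joint's range is limited). The gripper opens to 85 mm and grips with 20 to 120 N. Pads are 22 mm wide; open, the fingers measure 114 mm over their backs; the gripper's body (76 mm by 85 mm) begins 54 mm behind the grasp point. The pads swing forward as they close: fully open they stand 13 mm farther back than shut.
Start: joints at [-52.706, 20.546, 0.682, 0, -70.136, -16.507], TCP at [0.24, -0.631, 0.231] pointing down, gripper open.
Joint ranges: [-176.03, 176.03], [-82.01, 121.73], [-58.28, 71.71], [-173.87, 95.51], [-174.79, -0.11], [-173.66, 173.66]. Speed limits (degrees/s): [136.94, 136.94, 172.46, 180, 180, 180].

INTERFACE

Orientations are given as [roll, pitch, yaw] about the fixed x, y, z axes, in that order (R = Rz(yaw) Ry(pitch) Rx(roll)).
In Python, from plant import env gives the robot as it stands.
- The arm moves only by the shell command python3 -m crank 'ROWS' [FORCE]. ROWS is JSON, a list of rows, each a list of 7 numbers: the closure in counts, from 0 (fully open) to 255 (shut), then the shift along the tool's x, y, z in units of 30 mm (1.0 is 30 mm), then the turn, a rotation vector about the tool's x, y, z in units of 6 degrees (1.0 is 6 degrees). A call has 1 to 12 rows; each row is the pose to reach, as a shift and turn from the pose commanded when the call began, along the tool's axes at that moment; what a row does not reach only later rows make up. A row lasts 1/10 s, in which the tool goes at most 50 mm and 8.59 degrees, less where a joint would pass 70% of its speed; a pose out of reach is approached as far as the arm can. A call with a gripper value outside its range is refused whole. The fingers move at their own pace and stop on an object; FORCE is the grip in N (left out, the last holds). Time passes only in rows, so rows that repeat a pose let the fingers close. It gives the time, the measured TCP pose, the force, the opening and the grip force at its end, in the units of the state.
- env.sense(): the state, without advancing time (a new reading comes with each control period).
- env.get_image(name): name is "side" or "top"; returns the picture (400x640x3 uint8, red, green, blue); there is no depth.
- env.get_calibration(name): a dict with "mtx" (3x3 intrinsics, pixels), "k1" (the pictures are not rectified: a ray, as slopes to the right and down, at radius r is drawn at 1 + k1 r^2 times it, then the intrinsics apply), "position" and "orientation" of the camera in the world. Camera axes: x right, y up, looking along -z (the intrinsics and any distortion apply to the point x, -y, -z); pixel columns grow to the right and rows downward; lengths in m; the calibration is good to about 2 mm. A picture is of the moment at which its call begins. get_calibration takes no time and is no camera call.
- env.hand_in(): hands the job in; it is judged then, once.
The state is a dict: "time": time; "q": joint angles; "qd": joint speeds; "joint_torque": joint torques, N m; "ee_pos": TCP position; "ee_rot": TCP orientation; "wrist_force": force on the tool from outside, world axes, zero at the start; "wrist_torque": the same for the moment, N m; "finger_gap": opening from 0.0 (shut) to 1.0 (fully open); "gripper_force": force on a finger pad.
Only numpy, scipy, OpenCV 4.12 (cv2) and the standard library are available. Lean on these libraries where they do the work, as an engineer would, in place of code of your own. Each camera call takes 0.05 s, during which the arm holds its last target. There are 200 camera calls.

## Working session

There is one attempt and no reset: what is moved stays moved. The work goes in short steps, Python scripts to look and compute and a shell command to move; the robot and the scene stay as the last step left them, time stands still between calls to the robot, and variables do not carry over. Pictures are saved under pics/ and viewed, at most 10 in all, crops included, and the job is handed in when it is done.

```bash
ls; mkdir -p pics; python3 - <<'E'
from plant import env
import cv2
for n in("side","top"):
    cv2.imwrite(f"pics/{n}0.png",env.get_image(n)[:,:,::-1]); c=env.get_calibration(n); print(n,c)
s=env.sense();print(s['time'],s['ee_pos'],s['ee_rot'],s['finger_gap'],s['wrist_force'])
E
```

```text
pics
side {'mtx': array([[361.48150419,   0.        , 313.23611924],
       [  0.        , 361.48150419, 198.18004618],
       [  0.        ,   0.        ,   1.        ]]), 'k1': -0.0282950177174669, 'position': array([0.188594  , 0.59952388, 0.67009844]), 'orientation': array([  46.10327168,    0.32078258, -153.0328564 ])}
top {'mtx': array([[412.86107424,   0.        , 322.93642156],
       [  0.        , 412.86107424, 193.93370707],
       [  0.        ,   0.        ,   1.        ]]), 'k1': -0.10711191128812211, 'position': array([0.39356095, 0.04186517, 1.35513581]), 'orientation': array([ 4.90480255e+00, -5.87020384e-02, -9.17339113e+01])}
0.1 [ 0.23937039 -0.63068599  0.23049236] [ 1.79917816e+02 -8.19894577e-03 -1.59220659e+02] 0.9971288096908169 [ 0.53869314 -0.61777214 -1.15180274]
```

View pics/top0.png

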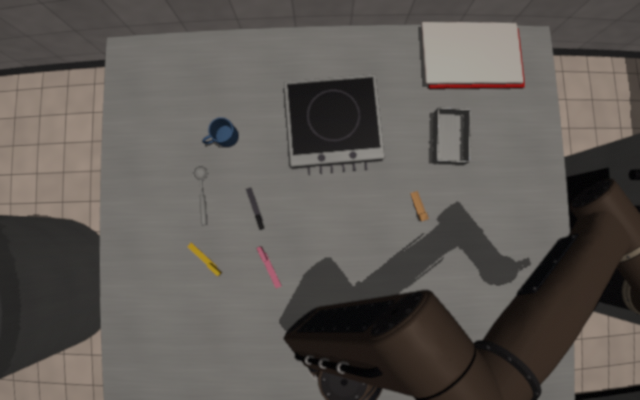

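View pics/side0.png

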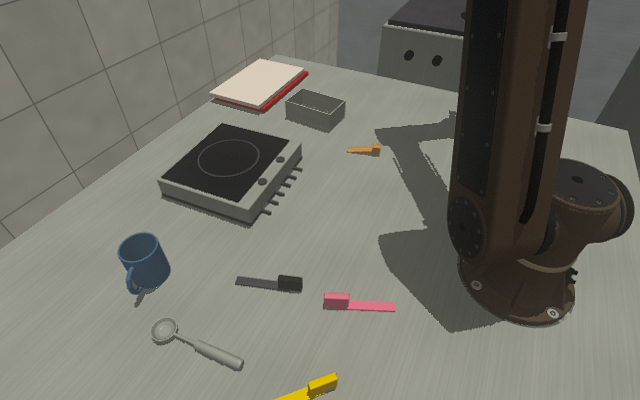

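The top view shows the hob at about (335,120) with its guide bars along (308–367,168), the black feeler from (250,188) to (261,228), the orange wedge from (415,194) to (424,218), the mug at (222,132), the spoon at (202,195) and the tub at (451,136). In the side view the feeler runs from (236,282) to (302,284), the wedge is at (347–381,150) and the hob's front face runs from (252,218) to (301,150). I'll zoom in for precise pixels.

```bash
cat > h.py <<'E'
import numpy as np,cv2
from scipy.spatial.transform import Rotation as R
from scipy.optimize import least_squares
from plant import env
C={n:env.get_calibration(n) for n in("side","top")}
for c in C.values(): c['R']=R.from_euler('xyz',c['orientation'],degrees=True).as_matrix()
def proj(n,P):
    c=C[n];p=(np.atleast_2d(P)-c['position'])@c['R'];a=np.c_[p[:,0],-p[:,1]]/-p[:,2:]
    a=a*(1+c['k1']*(a**2).sum(1,keepdims=True)); return a*c['mtx'][0,0]+c['mtx'][:2,2]
def tri(px): # {cam:(u,v)} -> point, residual
    f=lambda P:np.concatenate([(proj(n,P)[0]-px[n]) for n in px])
    s=least_squares(f,[.55,0,.02]);return s.x,np.abs(s.fun).max()
def ground(n,uv,z=0):
    s=least_squares(lambda q:proj(n,[*q,z])[0]-uv,[.55,0]);return s.x
def body(pts,pose): # pose x,y,yaw(rad); z=0
    x,y,a=pose;p=np.atleast_2d(pts).astype(float);c,s=np.cos(a),np.sin(a)
    return np.c_[x+c*p[:,0]-s*p[:,1],y+s*p[:,0]+c*p[:,1],p[:,2]]
def fit(obs,p0): # obs: list (cam,bodypt,uv)
    f=lambda q:np.concatenate([proj(n,body(b,q))[0]-uv for n,b,uv in obs])
    return least_squares(f,p0,loss='soft_l1')
def crop(im,x,y,w,h,s): return cv2.resize(im[y:y+h,x:x+w],None,fx=s,fy=s,interpolation=cv2.INTER_CUBIC)
E
python3 - <<'E'
from h import *
t=cv2.imread('pics/top0.png');s=cv2.imread('pics/side0.png')
a=crop(t,235,175,50,65,6)   # 300x390
b=crop(t,395,180,50,65,6)   # 300x390
cv2.imwrite('pics/c1.png',np.vstack([np.hstack([a,b,np.zeros((390,200,3),np.uint8)]),np.hstack([crop(t,280,150,110,30,5),np.zeros((150,250,3),np.uint8)])]))
c=crop(s,225,265,90,35,4);d=crop(s,335,135,60,35,4)
e=crop(s,150,120,160,110,3.75)
cv2.imwrite('pics/c2.png',np.vstack([np.hstack([c,d]),np.hstack([e[:412],np.zeros((412,0,3),np.uint8)])]))if 0 else cv2.imwrite('pics/c2.png',np.vstack([np.hstack([c,d]),e[:, :600]]))
E
```

```text
(no output)
```

View pics/c1.png

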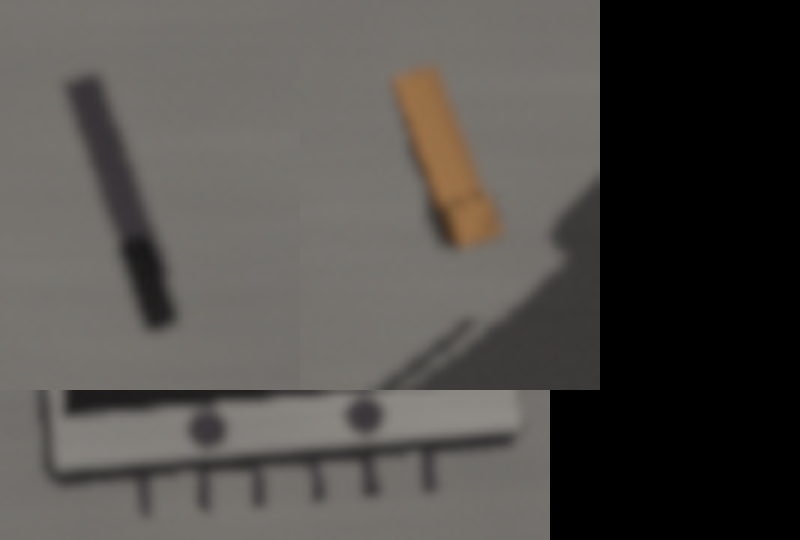

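View pics/c2.png

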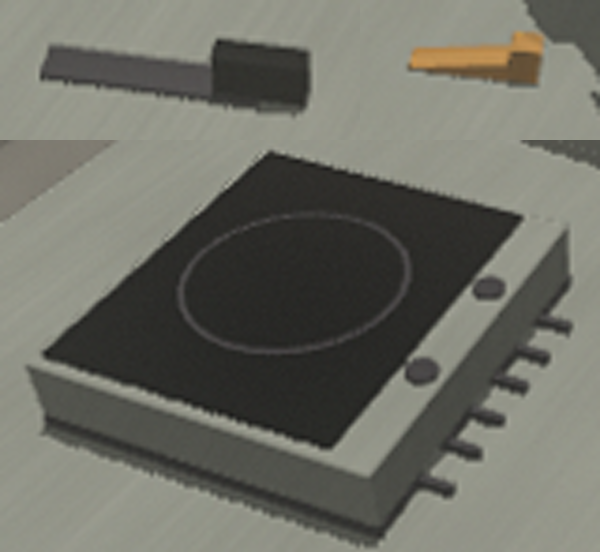

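c1 shows the feeler tip at (81,77) and handle end at (160,325) in crop pixels, the wedge tip at (415,73) and head end at (480,242), and six bar ends between (147,515) and (430,489). c2 shows the same features from the side, with bar ends from (453,489) to (570,325). Next I'll fit the poses and triangulate the heights.

```bash
cat > m.py <<'E'
from h import *
def cv(x0,y0,s,ox=0,oy=0): return lambda u,v:np.array([(u-ox+.5)/s-.5+x0,(v-oy+.5)/s-.5+y0])
tf=cv(235,175,6);tw=cv(395,180,6,300);th=cv(280,150,5,0,390)
sf=cv(225,265,4);sw=cv(335,135,4,360);sh=cv(150,120,3.75,0,140)
F=[('top',(.12,0,.004),tf(81,77)),('top',(-.025,0,.036),tf(160,325)),('top',(.025,0,.036),tf(136,237)),
('side',(.12,.01,.002),sf(42,77)),('side',(.12,-.01,.004),sf(50,45)),('side',(-.025,.007,0),sf(304,110)),('side',(.025,.007,0),sf(212,97)),('side',(-.025,-.007,.036),sf(310,48))]
W=[('top',(.087,0,.003),tw(415,73)),('top',(-.012,0,.03),tw(480,242)),('top',(.012,0,.03),tw(463,200)),
('side',(.087,.013,0.),sw(408,69)),('side',(-.012,.013,0),sw(538,86)),('side',(-.012,-.013,.03),sw(544,36))]
by=[.094,.056,.019,-.019,-.056,-.094]
tb=[(147,515),(204,508),(259,504),(319,498),(372,494),(430,489)]
sb=[(453,489),(480,452),(503,418),(527,386),(548,356),(570,325)]
H=[('top',(-.025,y,.009),th(*p)) for y,p in zip(by,tb)]+[('side',(-.025,y,.006),sh(*p)) for y,p in zip(by,sb)]
H+=[('side',(0,.15,.065),sh(372,474)),('side',(0,-.15,.065),sh(568,226))]
for n,o,p0 in(('F',F,(.5,.15,0)),('W',W,(.55,-.2,0)),('H',H,(.65,0,0))):
    s=fit(o,p0);x=s.x;r=[(np.round(proj(c,body(b,x))[0]-uv,1)).tolist() for c,b,uv in o]
    print(n,x[:2].round(4),np.degrees(x[2]).round(2),'tip',body({'F':(.12,0,0),'W':(.087,0,0),'H':(0,0,0)}[n],x).round(4),r)
for a,b in zip(tb,sb): print('bar',*[np.round(v,4) for v in tri({'top':th(*a),'side':sh(*b)})])
print('feeler tip',tri({'top':tf(81,77),'side':sf(46,62)}),'handle rear top',tri({'top':tf(160,325),'side':sf(308,56)}))
print('wedge tip',tri({'top':tw(415,73),'side':sw(410,60)}),'head rear top',tri({'top':tw(480,242),'side':sw(542,45)}))
print('hob corner FL', tri({'top':th(55,470),'side':sh(372,474)}))
for n,uv in(('mug',(222,132)),('spoonbowl',(201,173)),('spoonend',(204,223)),('tub',(451,136)),('yellow',(190,244)),('pink',(262,248)),('pink2',(277,285))): print(n,ground('top',uv).round(3))
E
python3 m.py
```

```text
F [0.4264 0.2469] 18.4 tip [[0.5403 0.2848 0.    ]] [[-0.5, -0.5], [-0.5, -0.5], [-1.7, -0.5], [-0.4, -0.0], [0.3, -0.4], [0.9, -0.2], [0.8, -0.0], [0.1, -0.0]]
W [ 0.426  -0.2833] 13.81 tip [[ 0.5105 -0.2626  0.    ]] [[-0.3, -0.8], [-0.7, -0.3], [0.1, -0.5], [0.6, 0.0], [0.3, 0.1], [0.9, -0.4]]
H [ 0.6072 -0.0102] 3.89 tip [[ 0.6072 -0.0102  0.    ]] [[-0.3, -0.5], [-0.2, -0.3], [-0.0, -0.5], [-0.5, -0.5], [0.0, -0.7], [-0.1, -0.8], [0.9, 0.1], [0.5, 0.3], [0.6, 0.5], [0.4, 0.3], [0.5, 0.2], [0.2, 0.5], [-0.3, -0.3], [0.3, -2.3]]
bar [0.5767 0.0821 0.0062] 0.6409
bar [0.579  0.0438 0.0068] 0.3308
bar [0.5809 0.0078 0.0082] 0.49
bar [ 0.584  -0.032   0.0057] 0.4661
bar [ 0.5855 -0.0669  0.0074] 0.4934
bar [ 0.5874 -0.1053  0.0085] 0.4573
feeler tip (array([0.53997852, 0.28457468, 0.00098014]), np.float64(0.3567299078075621)) handle rear top (array([0.40256359, 0.23785103, 0.03748893]), np.float64(0.46448310838465545))
wedge tip (array([ 0.51072392, -0.26348204, -0.00158796]), np.float64(0.7953372961682703)) head rear top (array([ 0.41551217, -0.28826232,  0.02741315]), np.float64(0.7093513458841301))
hob corner FL (array([0.59812593, 0.13713614, 0.06119224]), np.float64(0.1484901909353482))
mug [0.729 0.37 ]
spoonbowl [0.592 0.442]
spoonend [0.425 0.433]
tub [ 0.693 -0.402]
yellow [0.357 0.481]
pink [0.338 0.242]
pink2 [0.217 0.195]
```

The fits agree to about 0.5 px, with bars at z≈7 mm, handle top at 37 mm and wedge head at 27 mm, all as they must be. I'll write a helper that works out move units, then go to the feeler.

```bash
cat > go.py <<'E'
import sys,numpy as np
from plant import env
from scipy.spatial.transform import Rotation as R
# args: groups x,y,z,yaw -> shift(30mm) and turn(6deg) units from the measured pose
s=env.sense();p=np.array(s['ee_pos']);r=R.from_euler('xyz',s['ee_rot'],degrees=True)
print('t',round(s['time'],2),'p',p.round(4),'rot',np.round(s['ee_rot'],2),'F',np.round(s['wrist_force'],1),'gap',round(s['finger_gap'],3),'grip',round(s['gripper_force'],1))
for g in sys.argv[1:]:
    x,y,z,w=map(float,g.split(','));d=r.inv().apply(np.array([x,y,z])-p)/.03
    t=(r.inv()*R.from_euler('xyz',[180,0,w],degrees=True)).as_rotvec(degrees=True)/6
    print(g,'shift',d.round(3),'turn',t.round(3))
E
python3 go.py .5,-.2,.23,-161.6 .426,.247,.15,-161.6 .426,.247,.010,-161.6
```

```text
t 0.1 p [ 0.2394 -0.6307  0.2305] rot [ 1.7992e+02 -1.0000e-02 -1.5922e+02] F [ 0.5 -0.6 -1.2] gap 0.997 grip 0.0
.5,-.2,.23,-161.6 shift [-13.216  10.34    0.029] turn [ 0.014 -0.002  0.397]
.426,.247,.15,-161.6 shift [-16.196  25.142   2.717] turn [ 0.014 -0.002  0.397]
.426,.247,.010,-161.6 shift [-16.197  25.136   7.383] turn [ 0.014 -0.002  0.397]
```

```bash
python3 -m crank '[[0,-13.2,10.3,0,0,0,0.4],[0,-13.2,10.3,0,0,0,0.4],[0,-13.2,10.3,0,0,0,0.4],[0,-13.2,10.3,0,0,0,0.4],[0,-13.2,10.3,0,0,0,0.4],[0,-13.2,10.3,0,0,0,0.4],[0,-13.2,10.3,0,0,0,0.4],[0,-13.2,10.3,0,0,0,0.4],[0,-13.2,10.3,0,0,0,0.4],[0,-13.2,10.3,0,0,0,0.4],[0,-13.2,10.3,0,0,0,0.4]]' 40; python3 go.py .426,.247,.15,-161.6
```

```text
time: 1.2
ee_pos: [0.5024, -0.1976, 0.2311]
ee_rot: [180.0, 0.0, -161.3]
wrist_force: [-0.5, -0.6, -0.1]
finger_gap: 1.003
gripper_force: 0.0
t 1.2 p [ 0.5024 -0.1976  0.2311] rot [ 1.7998e+02  3.0000e-02 -1.6135e+02] F [-0.5 -0.6 -0.1] gap 1.003 grip 0.0
.426,.247,.15,-161.6 shift [-2.326 14.854  2.707] turn [0.003 0.004 0.042]
```

```bash
python3 -m crank '[[0,-2.33,14.85,2.7,0,0,0],[0,-2.33,14.85,2.7,0,0,0],[0,-2.33,14.85,2.7,0,0,0],[0,-2.33,14.85,2.7,0,0,0],[0,-2.33,14.85,2.7,0,0,0],[0,-2.33,14.85,2.7,0,0,0],[0,-2.33,14.85,2.7,0,0,0],[0,-2.33,14.85,2.7,0,0,0],[0,-2.33,14.85,2.7,0,0,0],[0,-2.33,14.85,2.7,0,0,0],[0,-2.33,14.85,2.7,0,0,0]]'; python3 go.py .426,.247,.010,-161.6
```

```text
time: 2.3
ee_pos: [0.4253, 0.2441, 0.1495]
ee_rot: [-180.0, -0.1, -161.5]
wrist_force: [-0.7, 0.5, -0.6]
finger_gap: 1.002
gripper_force: 0.0
t 2.3 p [0.4253 0.2441 0.1495] rot [-1.7995e+02 -8.0000e-02 -1.6147e+02] F [-0.7  0.5 -0.6] gap 1.002 grip 0.0
.426,.247,.010,-161.6 shift [-0.06   0.087  4.651] turn [-0.008 -0.014  0.022]
```

```bash
python3 -m crank '[[0,0,0,1.2,0,0,0],[0,0,0,2.4,0,0,0],[0,0,0,3.6,0,0,0],[0,0,0,4.6,0,0,0],[0,0,0,4.6,0,0,0],[255,0,0,4.6,0,0,0],[255,0,0,4.6,0,0,0],[255,0,0,4.6,0,0,0],[255,0,0,4.6,0,0,0],[255,0,0,4.6,0,0,0],[255,0,0,4.6,0,0,0],[255,0,0,4.6,0,0,0]]' 40; python3 go.py
```

```text
time: 3.5
ee_pos: [0.4264, 0.2439, 0.0133]
ee_rot: [180.0, 0.1, -161.6]
wrist_force: [-0.7, 1.0, 8.0]
finger_gap: 0.157
gripper_force: 40.7
t 3.5 p [0.4264 0.2439 0.0133] rot [ 1.7995e+02  1.0000e-01 -1.6157e+02] F [-0.7  1.   8. ] gap 0.157 grip 40.7
```

```bash
python3 -m crank '[[255,0,0,-0.6,0,0,0],[255,0,0,-1,0,0,0],[255,0,0,-1,0,0,0]]'; python3 go.py .4525,.0544,.043,-176.1
```

```text
time: 3.8
ee_pos: [0.4265, 0.244, 0.0437]
ee_rot: [179.9, 0.1, -161.6]
wrist_force: [0.3, 0.4, -0.8]
finger_gap: 0.157
gripper_force: 39.4
t 3.8 p [0.4265 0.244  0.0437] rot [ 1.7992e+02  1.4000e-01 -1.6159e+02] F [ 0.3  0.4 -0.8] gap 0.157 grip 39.4
.4525,.0544,.043,-176.1 shift [ 1.174 -6.271  0.012] turn [0.017 0.021 2.418]
```

```bash
python3 -m crank '[[255,0.3,-1.2,0,0,0,0.6],[255,0.6,-2.6,0,0,0,1.2],[255,0.9,-4,0,0,0,1.8],[255,1.17,-5.3,0,0,0,2.42],[255,1.17,-6.27,0,0,0,2.42],[255,1.17,-6.27,0,0,0,2.42],[255,1.17,-6.27,0,0,0,2.42]]'; python3 go.py .4525,.0544,.014,-176.1
python3 - <<'E'
from h import *
for n in("side","top"): cv2.imwrite(f"pics/{n}1.png",env.get_image(n)[:,:,::-1])
t=cv2.imread('pics/top1.png');s=cv2.imread('pics/side1.png')
cv2.imwrite('pics/c3.png',np.vstack([crop(s,180,150,200,100,4)[:, :800],crop(t,240,150,160,40,5)[:, :800]]))
E
```

```text
time: 4.5
ee_pos: [0.4517, 0.0529, 0.0418]
ee_rot: [-180.0, -0.0, -176.2]
wrist_force: [-0.2, 0.2, -1.1]
finger_gap: 0.154
gripper_force: 39.5
t 4.5 p [0.4517 0.0529 0.0418] rot [-1.7999e+02 -4.0000e-02 -1.7624e+02] F [-0.2  0.2 -1.1] gap 0.154 grip 39.5
.4525,.0544,.014,-176.1 shift [-0.031  0.048  0.927] turn [-0.002 -0.006 -0.024]
```

View pics/c3.png

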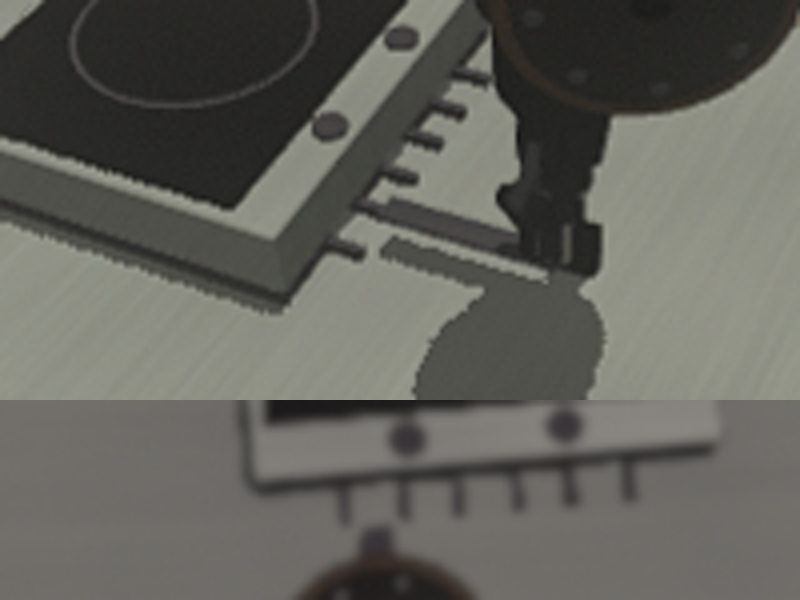

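The feeler's tip sits at (376,527), between the left slot's bars at (347,515) and (404,510), and is straight in line with them. I'll lower it and slide it in.

```bash
python3 -m crank '[[255,0,0,0.5,0,0,0],[255,0,0,0.9,0,0,0],[255,-0.3,0,0.9,0,0,0],[255,-0.6,0,0.9,0,0,0],[255,-0.9,0,0.9,0,0,0],[255,-1.2,0,0.9,0,0,0],[255,-1.4,0,0.9,0,0,0]]'; python3 go.py; python3 -m crank '[[255,-0.1,0,0,0,0,0],[255,-0.2,0,0,0,0,0],[255,-0.3,0,0,0,0,0],[255,-0.4,0,0,0,0,0],[255,-0.5,0,0,0,0,0]]'; python3 go.py
```

```text
time: 5.3
ee_pos: [0.4951, 0.0568, 0.0154]
ee_rot: [180.0, 0.0, -176.1]
wrist_force: [0.6, 1.0, -1.2]
finger_gap: 0.159
gripper_force: 39.5
t 5.3 p [0.4951 0.0568 0.0154] rot [ 1.7999e+02  4.0000e-02 -1.7612e+02] F [ 0.6  1.  -1.2] gap 0.159 grip 39.5
time: 5.8
ee_pos: [0.503, 0.0554, 0.0139]
ee_rot: [-179.9, -0.6, -176.2]
wrist_force: [-22.9, 2.5, 7.7]
finger_gap: 0.153
gripper_force: 42.1
t 5.8 p [0.503  0.0554 0.0139] rot [-179.86   -0.59 -176.22] F [-22.9   2.5   7.7] gap 0.153 grip 42.1
```

The feeler jams about 20 mm inside the left slot (23 N). I'll draw it back and move to the middle slot.

```bash
python3 -m crank '[[255,0.6,0,0,0,0,0],[255,1.3,0,0,0,0,0],[255,2,0,0,0,0,0],[255,2,-1,-0.9,0,0,0],[255,2,-2.5,-0.9,0,0,0],[255,2,-2.5,-0.9,0,0,0],[255,2,-2.5,-0.9,0,0,0]]'; python3 go.py .4576,-.0204,.043,-176.1
```

```text
time: 6.5
ee_pos: [0.454, -0.0223, 0.0425]
ee_rot: [180.0, 0.0, -176.3]
wrist_force: [-0.7, 0.1, -1.8]
finger_gap: 0.153
gripper_force: 40.1
t 6.5 p [ 0.454  -0.0223  0.0425] rot [ 1.7999e+02  3.0000e-02 -1.7628e+02] F [-0.7  0.1 -1.8] gap 0.153 grip 40.1
.4576,-.0204,.043,-176.1 shift [-0.125  0.056 -0.016] turn [ 0.002  0.006 -0.03 ]
```

```bash
python3 - <<'E'
from h import *
for n in("side","top"): cv2.imwrite(f"pics/{n}2.png",env.get_image(n)[:,:,::-1])
t=cv2.imread('pics/top2.png');s=cv2.imread('pics/side2.png')
cv2.imwrite('pics/c4.png',np.vstack([crop(s,200,130,200,100,4)[:, :800],crop(t,240,150,160,40,5)[:, :800]]))
E
```

```text
(no output)
```

View pics/c4.png

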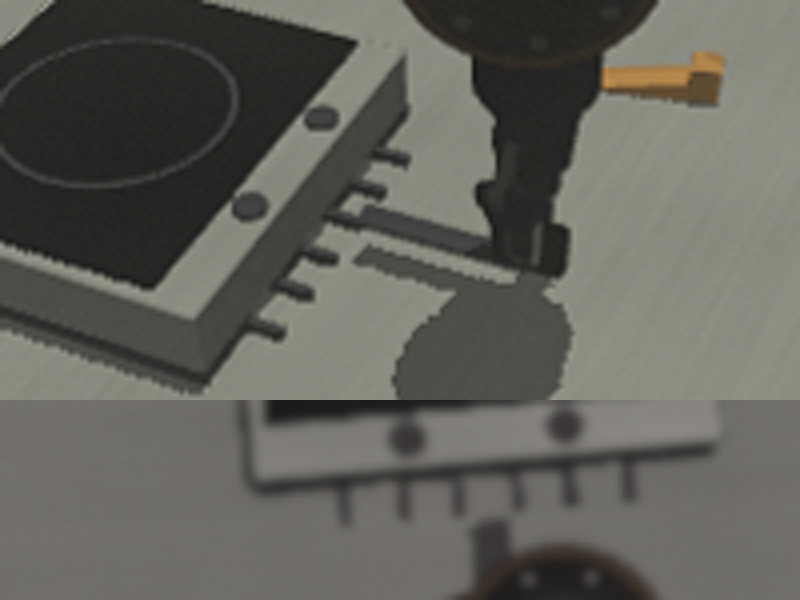

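The tip is at (490,522), centred between the middle slot's bars at 459 and 519. I'll insert it.

```bash
python3 -m crank '[[255,0,0,0.5,0,0,0],[255,0,0,0.9,0,0,0],[255,-0.3,0,0.9,0,0,0],[255,-0.6,0,0.9,0,0,0],[255,-0.9,0,0.9,0,0,0],[255,-1.2,0,0.9,0,0,0],[255,-1.4,0,0.9,0,0,0]]'; python3 -m crank '[[255,-0.1,0,0,0,0,0],[255,-0.2,0,0,0,0,0],[255,-0.3,0,0,0,0,0],[255,-0.4,0,0,0,0,0],[255,-0.5,0,0,0,0,0]]'; python3 go.py
```

```text
time: 7.3
ee_pos: [0.4972, -0.0183, 0.0154]
ee_rot: [180.0, 0.0, -176.1]
wrist_force: [0.4, 1.0, -1.2]
finger_gap: 0.154
gripper_force: 40.1
time: 7.8
ee_pos: [0.5077, -0.0184, 0.0146]
ee_rot: [-180.0, -0.3, -176.2]
wrist_force: [-10.3, -0.8, 0.6]
finger_gap: 0.151
gripper_force: 40.1
t 7.8 p [ 0.5077 -0.0184  0.0146] rot [-179.96   -0.33 -176.2 ] F [-10.3  -0.8   0.6] gap 0.151 grip 40.1
```

It jams in the middle slot at the same depth, so I'll move to the right slot.

```bash
python3 -m crank '[[255,0.6,0,0,0,0,0],[255,1.3,0,0,0,0,0],[255,2,0,0,0,0,0],[255,2,-1,-0.9,0,0,0],[255,2,-2.5,-0.9,0,0,0],[255,2,-2.5,-0.9,0,0,0],[255,2,-2.5,-0.9,0,0,0]]'; python3 go.py .4627,-.0952,.043,-176.1
python3 - <<'E'
from h import *
cv2.imwrite("pics/top3.png",env.get_image("top")[:,:,::-1])
cv2.imwrite('pics/c5.png',crop(cv2.imread('pics/top3.png'),240,150,160,40,5))
E
```

```text
time: 8.5
ee_pos: [0.456, -0.0974, 0.0424]
ee_rot: [180.0, 0.0, -176.3]
wrist_force: [-0.5, -0.4, -0.6]
finger_gap: 0.151
gripper_force: 40.3
t 8.5 p [ 0.456  -0.0974  0.0424] rot [ 1.7999e+02  3.0000e-02 -1.7629e+02] F [-0.5 -0.4 -0.6] gap 0.151 grip 40.3
.4627,-.0952,.043,-176.1 shift [-0.229  0.059 -0.019] turn [ 0.001  0.004 -0.032]
```

View pics/c5.png

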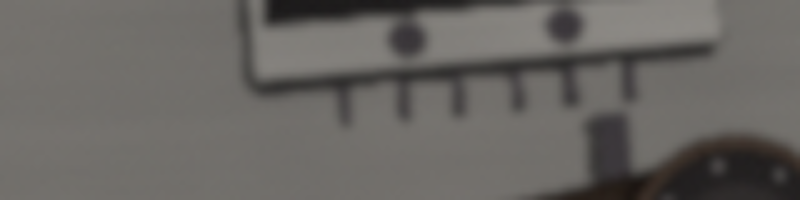

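The tip is at (606,115). Taking off about 4 px of height parallax puts it at about 602, against the bar centre at 601, so it is aligned. I'll insert it.

```bash
python3 -m crank '[[255,0,0.03,0.5,0,0,0],[255,0,0.03,0.9,0,0,0],[255,-0.4,0.03,0.9,0,0,0],[255,-0.8,0.03,0.9,0,0,0],[255,-1.2,0.03,0.9,0,0,0],[255,-1.5,0.03,0.9,0,0,0],[255,-1.6,0.03,0.9,0,0,0]]'; python3 -m crank '[[255,-0.1,0,0,0,0,0],[255,-0.2,0,0,0,0,0],[255,-0.3,0,0,0,0,0],[255,-0.4,0,0,0,0,0],[255,-0.5,0,0,0,0,0]]'; python3 go.py
```

```text
time: 9.25
ee_pos: [0.5054, -0.0919, 0.0154]
ee_rot: [180.0, 0.0, -176.1]
wrist_force: [-0.2, 0.5, -1.0]
finger_gap: 0.152
gripper_force: 40.5
time: 9.75
ee_pos: [0.519, -0.0913, 0.0154]
ee_rot: [-180.0, 0.0, -176.1]
wrist_force: [-0.7, -1.0, -1.0]
finger_gap: 0.149
gripper_force: 40.5
t 9.75 p [ 0.519  -0.0913  0.0154] rot [-180.      0.   -176.14] F [-0.7 -1.  -1. ] gap 0.149 grip 40.5
```

It passes the jam depth freely. I'll push in about 35 mm more, hold, then draw out.

```bash
python3 -m crank '[[255,-0.3,0,0,0,0,0],[255,-0.6,0,0,0,0,0],[255,-0.9,0,0,0,0,0],[255,-1.2,0,0,0,0,0],[255,-1.2,0,0,0,0,0],[255,-1.2,0,0,0,0,0],[255,-1.2,0,0,0,0,0],[255,-1.2,0,0,0,0,0]]';  python3 go.py; python3 -m crank '[[255,0.8,0,0,0,0,0],[255,1.6,0,0,0,0,0],[255,2.4,0,0,0,0,0],[255,2.4,0,0,0,0,0],[255,2.4,0,-0.9,0,0,0],[255,2.4,0,-0.9,0,0,0],[255,2.4,0,-0.9,0,0,0]]'; python3 go.py .43,.2,.043,-176.1
```

```text
time: 10.55
ee_pos: [0.5544, -0.0889, 0.0153]
ee_rot: [180.0, -0.0, -176.1]
wrist_force: [-0.0, -0.1, -1.1]
finger_gap: 0.157
gripper_force: 40.5
t 10.55 p [ 0.5544 -0.0889  0.0153] rot [ 1.8000e+02 -1.0000e-02 -1.7614e+02] F [-0.  -0.1 -1.1] gap 0.157 grip 40.5
time: 11.25
ee_pos: [0.4837, -0.0936, 0.043]
ee_rot: [180.0, 0.1, -176.1]
wrist_force: [0.9, -0.2, -1.0]
finger_gap: 0.159
gripper_force: 40.5
t 11.25 p [ 0.4837 -0.0936  0.043 ] rot [ 1.7998e+02  1.2000e-01 -1.7613e+02] F [ 0.9 -0.2 -1. ] gap 0.159 grip 40.5
.43,.2,.043,-176.1 shift [ 1.126e+00  9.884e+00 -1.000e-03] turn [ 0.003  0.021 -0.005]
```

The open slot is the right one, with the feeler about 60 mm in. I'll lay the feeler back on the left.

```bash
python3 -m crank '[[255,1,0,0,0,0,0],[255,1.13,1.5,0,0,0,0],[255,1.13,3,0,0,0,0],[255,1.13,4.5,0,0,0,0],[255,1.13,6,0,0,0,0],[255,1.13,7.5,0,0,0,0],[255,1.13,9,0,0,0,0],[255,1.13,10.3,0,0,0,0],[255,1.13,10.3,0,0,0,0],[255,1.13,10.3,0.5,0,0,0],[255,1.13,10.3,0.9,0,0,0],[255,1.13,10.3,0.9,0,0,0]]'; python3 go.py
```

```text
time: 12.45
ee_pos: [0.4275, 0.2114, 0.0138]
ee_rot: [-179.9, -0.1, -176.1]
wrist_force: [0.3, 0.0, -1.3]
finger_gap: 0.156
gripper_force: 40.8
t 12.45 p [0.4275 0.2114 0.0138] rot [-1.7988e+02 -1.2000e-01 -1.7613e+02] F [ 0.3  0.  -1.3] gap 0.156 grip 40.8
```

```bash
python3 -m crank '[[255,0,0,0.04,0,0,0],[0,0,0,0.04,0,0,0],[0,0,0,0.04,0,0,0],[0,0,0,0.04,0,0,0],[0,0,0,0.04,0,0,0],[0,0,0,0.04,0,0,0],[0,0,0,-1.5,0,0,0],[0,0,0,-3,0,0,0],[0,0,0,-4.5,0,0,0],[0,0,0,-4.5,0,0,0]]'; python3 go.py .426,-.2833,.15,-166.2
```

```text
time: 13.45
ee_pos: [0.4311, 0.2147, 0.1565]
ee_rot: [179.6, 0.5, -176.1]
wrist_force: [0.1, 1.4, -1.5]
finger_gap: 1.001
gripper_force: 0.0
t 13.45 p [0.4311 0.2147 0.1565] rot [ 179.62    0.49 -176.07] F [ 0.1  1.4 -1.5] gap 1.001 grip 0.0
.426,-.2833,.15,-166.2 shift [  1.308 -16.55    0.098] turn [ 0.056  0.087 -1.644]
```

```bash
python3 -m crank '[[0,1.3,-16.5,0,0,0,-1.64],[0,1.3,-16.5,0,0,0,-1.64],[0,1.3,-16.5,0,0,0,-1.64],[0,1.3,-16.5,0,0,0,-1.64],[0,1.3,-16.5,0,0,0,-1.64],[0,1.3,-16.5,0,0,0,-1.64],[0,1.3,-16.5,0,0,0,-1.64],[0,1.3,-16.5,0,0,0,-1.64],[0,1.3,-16.5,0,0,0,-1.64],[0,1.3,-16.5,0,0,0,-1.64],[0,1.3,-16.5,0,0,0,-1.64],[0,1.3,-16.5,0,0,0,-1.64]]'; python3 go.py .426,-.2833,.014,-166.2
```

```text
time: 14.65
ee_pos: [0.4219, -0.2853, 0.1498]
ee_rot: [180.0, -0.0, -166.5]
wrist_force: [0.1, 0.3, 0.6]
finger_gap: 0.998
gripper_force: 0.0
t 14.65 p [ 0.4219 -0.2853  0.1498] rot [ 1.7997e+02 -5.0000e-02 -1.6649e+02] F [0.1 0.3 0.6] gap 0.998 grip 0.0
.426,-.2833,.014,-166.2 shift [-0.152  0.032  4.526] turn [ 0.006 -0.008 -0.049]
```

```bash
python3 -m crank '[[0,-0.15,0.03,1.2,0,0,0],[0,-0.15,0.03,2.4,0,0,0],[0,-0.15,0.03,3.6,0,0,0],[0,-0.15,0.03,4.53,0,0,0],[0,-0.15,0.03,4.53,0,0,0],[255,-0.15,0.03,4.53,0,0,0],[255,-0.15,0.03,4.53,0,0,0],[255,-0.15,0.03,4.53,0,0,0],[255,-0.15,0.03,4.53,0,0,0],[255,-0.15,0.03,4.53,0,0,0]]' 40; python3 go.py; python3 -m crank '[[255,0,0,-0.6,0,0,0],[255,0,0,-1.1,0,0,0],[255,0,0,-1.1,0,0,0]]';  python3 go.py .490,-.093,.046,-176.1
```

```text
time: 15.65
ee_pos: [0.4277, -0.2825, 0.0157]
ee_rot: [-179.9, 0.1, -166.3]
wrist_force: [-0.8, 2.0, 7.0]
finger_gap: 0.296
gripper_force: 39.7
t 15.65 p [ 0.4277 -0.2825  0.0157] rot [-1.7993e+02  1.2000e-01 -1.6628e+02] F [-0.8  2.   7. ] gap 0.296 grip 39.7
time: 15.95
ee_pos: [0.4283, -0.2828, 0.0495]
ee_rot: [-179.9, 0.2, -166.3]
wrist_force: [0.7, -0.1, -2.2]
finger_gap: 0.29
gripper_force: 39.8
t 15.95 p [ 0.4283 -0.2828  0.0495] rot [-179.89    0.2  -166.28] F [ 0.7 -0.1 -2.2] gap 0.29 grip 39.8
.490,-.093,.046,-176.1 shift [-3.499  5.657  0.119] turn [-0.016  0.036  1.636]
```

```bash
python3 -m crank '[[255,-0.9,1.4,0.1,0,0,0.5],[255,-1.8,2.8,0.1,0,0,1],[255,-2.6,4.2,0.1,0,0,1.5],[255,-3.4,5.65,0.1,0,0,1.64],[255,-3.4,5.65,0.1,0,0,1.64],[255,-3.4,5.65,0.1,0,0,1.64],[255,-3.4,5.65,0.1,0,0,1.64]]'; python3 go.py .490,-.0933,.017,-176.1
python3 - <<'E'
from h import *
for n in("side","top"): cv2.imwrite(f"pics/{n}4.png",env.get_image(n)[:,:,::-1])
t=cv2.imread('pics/top4.png');s=cv2.imread('pics/side4.png')
cv2.imwrite('pics/c6.png',np.vstack([crop(s,225,130,175,80,4.5)[:, :780],crop(t,235,170,156,48,5)[:, :780]]))
E
```

```text
time: 16.65
ee_pos: [0.4852, -0.0938, 0.044]
ee_rot: [180.0, -0.1, -176.1]
wrist_force: [-0.2, 0.4, -0.8]
finger_gap: 0.291
gripper_force: 40.0
t 16.65 p [ 0.4852 -0.0938  0.044 ] rot [ 1.8000e+02 -5.0000e-02 -1.7614e+02] F [-0.2  0.4 -0.8] gap 0.291 grip 40.0
.490,-.0933,.017,-176.1 shift [-0.162  0.005  0.9  ] turn [ 0.001 -0.009 -0.007]
```

View pics/c6.png

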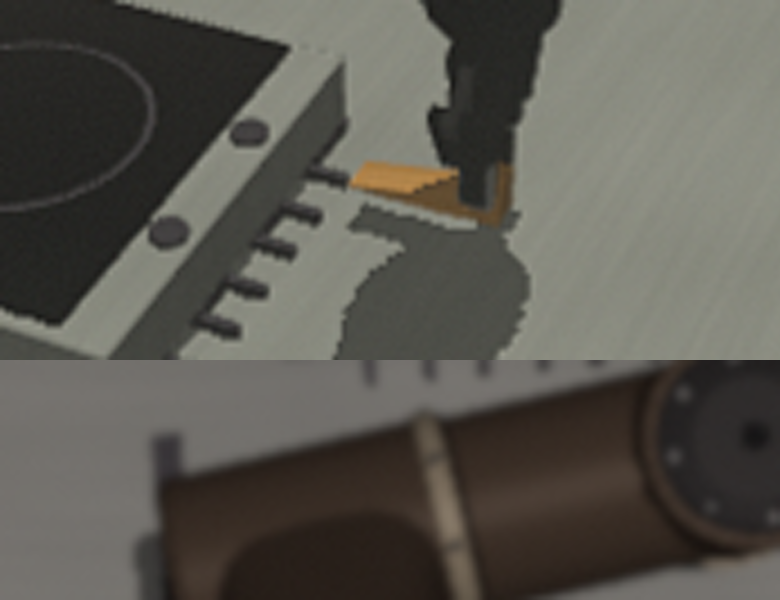

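The wedge is held level with its thin end at (349,187)–(367,162) in the side crop, and the feeler lies on the left, its tip at (167,437) in the top crop. I'll check the wedge's lateral alignment numerically.

```bash
python3 - <<'E'
from h import *
f=lambda u,v:np.array([(u+.5)/4.5-.5+225,(v+.5)/4.5-.5+130])
a=np.radians(3.86);z0=.0283
obs=[((.087,.013,z0),f(349,188)),((.087,-.013,z0+.003),f(366,162)),((-.012,.013,z0),f(493,227))]
for b,uv in obs: print(proj('side',body(b,(.4835,-.0938,a)))[0]-uv)
s=least_squares(lambda q:np.concatenate([proj('side',body(b,q))[0]-uv for b,uv in obs]),(.48,-.09,a));print(s.x[:2],np.degrees(s.x[2]),s.fun.round(1))
t=body((-.150,-.075,0),(.6072,-.0102,np.radians(3.89)));print('slot axis pt',t)
# feeler tip (top crop, on bench)
print('feeler tip',ground('top',((167+.5)/5-.5+235,(437-360+.5)/5-.5+170),.004))
E
```

```text
[0.27112354 0.13435354]
[ 0.27118714 -0.35957744]
[1.73060247 0.5477664 ]
[ 0.4855819 -0.092531 ] 2.8785943698357284 [-0.5 -0.2 -0.3 -0.6  0.7  0.6]
slot axis pt [[ 0.46263367 -0.09520338  0.        ]]
feeler tip [0.54442446 0.21710856]
```

```bash
python3 -m crank '[[255,0,0,0.5,0,0,0],[255,0,0,0.92,0,0,0],[255,-0.3,0,0.92,0,0,0],[255,-0.6,0,0.92,0,0,0],[255,-0.9,0,0.92,0,0,0],[255,-1.2,0,0.92,0,0,0],[255,-1.5,0,0.92,0,0,0],[255,-1.7,0,0.92,0,0,0]]'; python3 -m crank '[[255,-0.2,0,0,0,0,0],[255,-0.4,0,0,0,0,0],[255,-0.6,0,0,0,0,0],[255,-0.8,0,0,0,0,0]]'; python3 go.py
```

```text
time: 17.55
ee_pos: [0.5378, -0.09, 0.0168]
ee_rot: [180.0, 0.0, -176.1]
wrist_force: [0.8, -0.8, -1.6]
finger_gap: 0.29
gripper_force: 41.1
time: 17.95
ee_pos: [0.5608, -0.0883, 0.0167]
ee_rot: [180.0, -0.0, -176.1]
wrist_force: [0.0, -0.1, -3.4]
finger_gap: 0.29
gripper_force: 40.8
t 17.95 p [ 0.5608 -0.0883  0.0167] rot [ 1.8000e+02 -3.0000e-02 -1.7613e+02] F [ 0.  -0.1 -3.4] gap 0.29 grip 40.8
```

```bash
python3 -m crank '[[255,-0.1,0,0.03,0,0,0],[255,-0.25,0,0.03,0,0,0],[255,-0.4,0,0.03,0,0,0],[255,-0.55,0,0.03,0,0,0],[255,-0.7,0,0.03,0,0,0],[255,-0.8,0,0.03,0,0,0]]'; python3 -m crank '[[255,-0.1,0,0,0,0,0],[255,-0.15,0,0,0,0,0],[255,-0.2,0,0,0,0,0]]'; python3 go.py
```

```text
time: 18.55
ee_pos: [0.5848, -0.0867, 0.0156]
ee_rot: [180.0, -0.0, -176.1]
wrist_force: [-1.8, 0.3, -3.0]
finger_gap: 0.293
gripper_force: 40.8
time: 18.85
ee_pos: [0.5904, -0.0864, 0.0157]
ee_rot: [180.0, -0.0, -176.1]
wrist_force: [-2.9, 0.7, -4.5]
finger_gap: 0.293
gripper_force: 40.7
t 18.85 p [ 0.5904 -0.0864  0.0157] rot [ 1.8000e+02 -3.0000e-02 -1.7614e+02] F [-2.9  0.7 -4.5] gap 0.293 grip 40.7
```

Tip about 63 mm in. A few more millimetres to reach the stop.

```bash
python3 -m crank '[[255,-0.05,0,0,0,0,0],[255,-0.1,0,0,0,0,0],[255,-0.15,0,0,0,0,0],[255,-0.15,0,0,0,0,0]]'; python3 -m crank '[[255,-0.04,0,0,0,0,0],[255,-0.08,0,0,0,0,0],[255,-0.08,0,0,0,0,0]]'
```

```text
time: 19.25
ee_pos: [0.5932, -0.0863, 0.0152]
ee_rot: [180.0, -0.2, -176.2]
wrist_force: [-5.8, -0.0, -3.2]
finger_gap: 0.29
gripper_force: 40.7
time: 19.55
ee_pos: [0.5938, -0.0864, 0.0151]
ee_rot: [180.0, -0.4, -176.2]
wrist_force: [-12.0, 0.6, 1.1]
finger_gap: 0.294
gripper_force: 41.2
```

The force climbs to 12 N with the tip 66 mm in, so the wedge is at the stop. I'll ease off 1 mm, release and rise.

```bash
python3 -m crank '[[255,0.06,0,0,0,0,0],[0,0.06,0,0,0,0,0],[0,0.06,0,0,0,0,0],[0,0.06,0,0,0,0,0],[0,0.06,0,0,0,0,0],[0,0.06,0,0,0,0,0],[0,0.06,0,-1,0,0,0],[0,0.06,0,-2.5,0,0,0],[0,0.06,0,-4,0,0,0],[0,1,0,-5,0,0,0],[0,3,0,-5,0,0,0]]'; python3 -m crank '[[0,2,-3,-1,0,0,0],[0,2,-3,-1,0,0,0],[0,2,-5,-1,0,0,0],[0,2,-6,-1,0,0,0],[0,2,-6,-1,0,0,0],[0,2,-6,-1,0,0,0]]'
python3 - <<'E'
from h import *
for n in("side","top"): cv2.imwrite(f"pics/{n}5.png",env.get_image(n)[:,:,::-1])
t=cv2.imread('pics/top5.png');s=cv2.imread('pics/side5.png')
cv2.imwrite('pics/c7.png',np.vstack([crop(s,145,125,200,80,4),crop(t,240,150,160,60,5)[:260]])[:600])
E
```

```text
time: 20.65
ee_pos: [0.5218, -0.091, 0.1703]
ee_rot: [-180.0, 0.5, -176.1]
wrist_force: [-0.6, 0.5, 0.2]
finger_gap: 0.997
gripper_force: 0.0
time: 21.25
ee_pos: [0.4694, -0.2762, 0.1957]
ee_rot: [180.0, -0.0, -176.3]
wrist_force: [0.4, 0.4, 1.0]
finger_gap: 0.999
gripper_force: 0.0
```

View pics/c7.png

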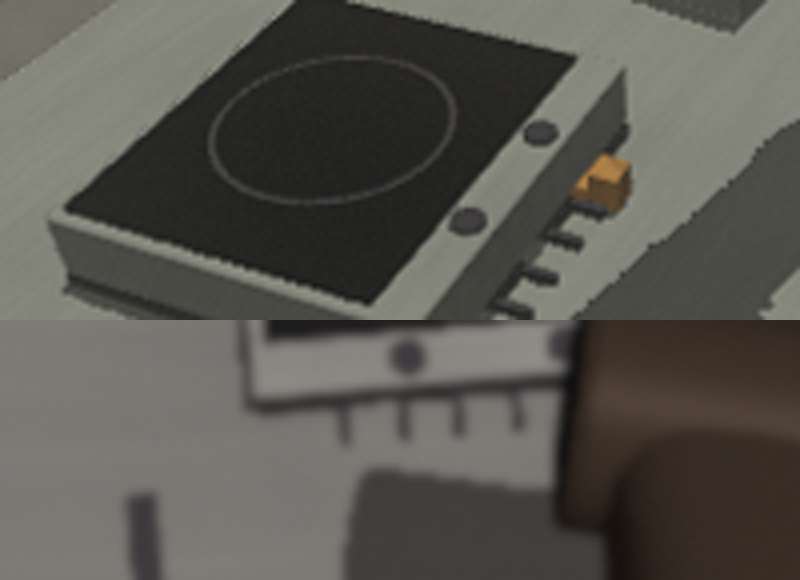

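The picture shows the wedge head at (605,185) tight up to the right slot's bars, the hob's front corner about 1 px higher than before (roughly 3 mm), and the feeler flat on the bench at (142,495), clear of the hob. Handing in.

```bash
python3 -c "
from plant import env
print(env.hand_in())"
```

```text
the job is handed in; nothing more can be done
None
```

I handed the job in at about 21 s, with no verdict returned: the feeler jammed in the left and middle slots and entered the right one about 60 mm, so it lies back on the bench clear of the hob and the wedge is driven about 66 mm into the right slot to its stop.

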